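# Gauge the thickest stool spindle

### The job

Three turned wooden spindles for the bar stools lie in the rack: take the thickest one and lay it lengthwise and centred in the trough of the gauge's loading slide while the slide is out, clear of the jaws, and let go of it. Make sure the jaw is wide enough open, push the slide home until its detent holds it, then slide the moving jaw shut on the spindle until it presses the sprung anvil back and the anvil's pointer stands between the two black ridges; let go and leave everything so. Leave the other two spindles, the bottle, the tumbler and the chalk tray where they are.

Things in the scene. Friction and masses are not known exactly. Their poses are not given: they have to be found in the camera images.
- gauge: Fixed bench gauge, dark steel base plate 235 x 240 x 18 mm (x from -130 to +105). Origin on the table; z up. A loading slide runs along its y; a steel jaw runs along its +x towards a grey anvil housing (50 mm wide, x +47 to +87, up to z 80). Jaw, anvil and measuring station are at gauge y = +60, x = 0; jaw and anvil act 57 mm above the table.
- slide (a joint): Loading slide along gauge +y, m: 0 = fully out (bed centre at gauge y = -50 mm), 0.110 = home at a stop (bed centre at y = +60, between jaw and anvil). Friction about 1.2 N. In the last 16 mm a sprung ball resists with up to about 6 N, until some 7 mm before home; then it snaps the slide home and holds it. Starts at 0 to 0.020.
- slide_bed (a point): Middle of the bottom line of the slide's shallow V trough, 36 mm above the table. Axes as the gauge: trough along y, 100 mm long, 47 mm wide, sides rising outwards by 10 degrees (edges 4 mm higher). The thick spindle lying in it has its axis 20 mm above this point.
- slide_grip (a point): Top centre of the slide's handle, an upright aluminium block 20 mm (gauge x) by 16 mm (gauge y), 26 to 86 mm above the table, 92 mm from the bed centre on the -y side. Pinch it from above along gauge x, push along gauge +y. A spindle centred in the trough ends 24 mm from it.
- jaw (a joint): Moving jaw along gauge +x, m: 0 = fully open, stop at 0.045; starts anywhere. Gap between jaw face and resting anvil face = 64 mm minus this. It stays where left (friction about 8 N, more than the anvil's spring). At 0.010 or less the thick spindle passes in with the slide; at about 0.021 the jaw reaches a centred spindle, at about 0.024 the spindle touches the anvil.
- jaw_grip (a point): Top centre of the jaw's upright steel fin, 14 mm thick along gauge x, 36 mm wide along gauge y, from 76 to 118 mm above the table. The jaw face lies 49 mm from it on the +x side; the jaw body below is 76 mm high. Pinch the fin from above along gauge x.
- anvil (a joint): How far the sprung anvil is pushed back along gauge +x, m: 0 at rest, stop at 0.020. The spring starts at 1.5 N and adds 0.3 N per mm. A dark pointer on top of the anvil housing moves with it; two black ridges on the housing beside the pointer mark 0.004 and 0.014; between them is right.
- anvil_face (a point): Centre of the round anvil face (22 mm across), which looks along gauge -x; at rest it lies at gauge x = +23, y = +60, z = 57 mm.
- rack: Fixed wooden rack, plank 130 mm (x) by 215 mm (y) by 12 mm with three shallow V troughs along its x, at y = -72, 0 and +72 mm, trough bottoms 16.5 mm above the table, edges 5 mm higher at 19 mm either side. Origin at the centre of its underside.
- thick_spindle: The spindle to be gauged: plain pale wood cylinder 40 mm in diameter, 100 mm long, with a tenon 16 mm in diameter and 10 mm long on each end (120 mm over all), about 110 g. Origin at its centre, its x is its axis. Lies in one of the rack's three troughs, axis 37 mm above the table.
- medium_spindle: Like it, but 32 mm in diameter; must stay in the rack. Origin at its centre, x along its axis.
- thin_spindle: Like it, but 24 mm in diameter; must stay in the rack. Origin at its centre, x along its axis.
- bottle: Upright amber glass bottle, 62 mm in diameter, 200 mm high, on the table close behind the gauge (its +x side). Origin at the centre of its underside, z up.
- tumbler: Upright open glass, 76 mm in diameter at the rim, 100 mm high, on the table behind the rack. Origin at the centre of its underside, z up.
- chalk_tray: Wooden tray 70 by 90 by 22 mm with four blue chalk cubes, on the table beside the gauge (its +y side). Origin at the centre of its underside, z up.

How it is judged:
On the way, in this order (a step that is already met when the one before it is completed fails the run):
1. the thick spindle lies along the trough of the slide, let go, with the slide still out (x of thick_spindle in the frame of slide_bed between -0.008 and 0.012 m and y of thick_spindle in the frame of slide_bed between -0.02 and 0.02 m and z of thick_spindle in the frame of slide_bed between 0.015 and 0.028 m and angle between the x axis of thick_spindle and the y axis of slide_bed, either way round below 0.12 rad and contact force between the fingers and thick_spindle below 0.1 N and value of joint slide below 0.06 m), for 0.2 s.
2. the slide is home in its detent with the spindle on it, before the anvil is pressed (x of thick_spindle in the frame of slide_bed between -0.008 and 0.012 m and y of thick_spindle in the frame of slide_bed between -0.02 and 0.02 m and z of thick_spindle in the frame of slide_bed between 0.015 and 0.028 m and angle between the x axis of thick_spindle and the y axis of slide_bed, either way round below 0.12 rad and value of joint slide above 0.107 m and value of joint anvil below 0.003 m), for 0.2 s.
3. the jaw presses the spindle on the anvil: pointer between the ridges (x of thick_spindle in the frame of slide_bed between -0.008 and 0.024 m and y of thick_spindle in the frame of slide_bed between -0.02 and 0.02 m and z of thick_spindle in the frame of slide_bed between 0.015 and 0.028 m and angle between the x axis of thick_spindle and the y axis of slide_bed, either way round below 0.12 rad and value of joint anvil between 0.004 and 0.014 m), for 0.3 s.
At the end, for the whole second after the job is handed in: The slide is home (within 3 mm of its stop), the thick spindle lies along its trough (within 20 mm of centred lengthwise, 7 degrees of straight), and the closed jaw holds it on the anvil with the anvil pressed back 4 to 14 mm; all at rest with nothing held (all of step 3 and value of joint slide above 0.107 m and linear speed of thick_spindle below 0.01 m/s); the robot touches nothing.
It fails at once if the bottle is pushed more than 25 mm or tipped (distance of bottle from where it was at the start of the episode above 0.025 m or angle between bottle's own z axis and vertical above 0.5 rad).
It fails at once if the tumbler is pushed more than 25 mm or tipped (distance of tumbler from where it was at the start of the episode above 0.025 m or angle between tumbler's own z axis and vertical above 0.5 rad).
It fails at once if the chalk tray is pushed more than 25 mm or tipped (distance of chalk_tray from where it was at the start of the episode above 0.025 m or angle between chalk_tray's own z axis and vertical above 0.5 rad).
It fails at once if the medium spindle is moved from its place in the rack (distance of medium_spindle from where it was at the start of the episode above 0.02 m).
It fails at once if the thin spindle is moved from its place in the rack (distance of thin_spindle from where it was at the start of the episode above 0.02 m).
It also fails if it takes over 72 s, if anything falls off the work surface, if the arm or the gripper's body presses on something with over 40 N, if the wrist force passes 120 N, or if a joint passes its speed limit or range.

### The arm

A 6-joint arm with a two-finger parallel gripper is mounted at the origin on the work surface. World frame = base frame: x ahead of the robot, y to its left, z up, the work surface at z = 0. Lengths are in m, angles in rad, forces in N, time in s.
With the tool pointing down it reaches from about 0.3 to 0.825 m from the base axis. Payload 5.4 kg.
Tool frame: the origin (TCP) lies at the very end of the fingers, on their centre line; the grasp point (between the pads) lies 19 mm behind it; z points along the fingers, y is the line along which they close (so a half turn about z gives the same grasp; the last joint's range is limited). The gripper opens to 92 mm and grips with 3 to 60 N. Pads are 20 mm wide; open, the fingers measure 128 mm over their backs; the gripper's body (75 mm by 189 mm) begins 69 mm behind the grasp point.
Start: joints at [1.058, 0.158, 1.597, -0, 1.386, -0.21], TCP at [0.171, 0.549, 0.184] pointing down, gripper open.
Joint ranges: [-2.91, 2.91], [-0.94, 2.29], [0.18, 2.7], [-1.29, 4.43], [0.17, 2.64], [-3, 3]. Speed limits (rad/s): [2.57, 2.57, 3.14, 3.14, 3.14, 3.14].

### API

Orientations are given as a rotation vector (axis times angle).
In Python, from workcell import bot gives the robot as it stands. Calls block until the motion is done:
- bot.goto(position, orientation): joint-space move of the TCP to a pose.
- bot.line_to(position, rot=None, max_speed=0.15): straight line of the TCP; rot=None keeps the orientation; max_speed is the mean speed in m/s.
- bot.set_joints(angles): joint-space move.
- bot.set_gripper(opening, newtons=None): opening from 0.0 (shut) to 1.0 (fully open); newtons is the grip in N (None keeps the last); returns when the fingers have stopped.
- bot.hold(seconds).
- bot.inverse_kinematics(position, orientation): joint angles nearest the present ones, or None.
- bot.read_camera(name): name is "side" or "top"; returns a dict with "pixels" (420x560x3 uint8, blue, green, red), "fx", "fy", "cx", "cy" (pixels), "R" (3x3) and "t" (3): a world point X has camera coordinates R X + t. Camera axes: x right, y down, z forward; pixel columns grow to the right and rows downward; lengths in m; the calibration is good to about 2 mm. A picture is of the moment at which its call begins. There is no depth.
A pose or a line that the arm cannot do raises bot.MotionError and nothing moves.
- bot.job_done(): hands the job in; it is judged then, once.
Readings, each from a call of its own:
- bot.current_clock(): time.
- bot.current_joints(): joint angles.
- bot.current_joint_vel(): joint speeds.
- bot.current_effort(): joint torques, N m.
- bot.current_ee_pos(): TCP position.
- bot.current_tool_rot(): TCP orientation.
- bot.current_contact_force(): force on the tool from outside, world axes, zero at the start.
- bot.current_ft_torque(): the same for the moment, N m.
- bot.current_opening(): opening from 0.0 (shut) to 1.0 (fully open).
- bot.current_grip_force(): force on a finger pad.
Only numpy, scipy, OpenCV 4.12 (cv2) and the standard library are available. Lean on these libraries where they do the work, as an engineer would, in place of code of your own. Each camera call takes 0.05 s, during which the arm holds its last target. There are 200 camera calls.

## Working session

There is one attempt and no reset: what is moved stays moved. The work goes in short steps, each a Python script; the robot and the scene stay as the last script left them, time stands still between calls to the robot, and variables do not carry over. Pictures are saved under pics/ and viewed, at most 10 in all, crops included, and the job is handed in when it is done.

```bash
mkdir -p pics; ls; python3 - <<'E'
from workcell import bot
import cv2,numpy as np
for n in ("top","side"):
    c=bot.read_camera(n); cv2.imwrite(f"pics/{n}0.png",c["pixels"])
    print(n,c["fx"],c["fy"],c["cx"],c["cy"],np.round(c["R"],4).tolist(),np.round(c["t"],4), -c["R"].T@c["t"])
print(bot.current_clock(),bot.current_tool_rot())
E
```

```text
pics
top 435.8874700483839 435.8874700483839 282.4547557723851 207.93457384459987 [[-0.028, -0.9996, 0.0012], [-0.995, 0.0278, -0.0954], [0.0954, -0.0038, -0.9954]] [0.0119 0.5974 1.0546] [ 4.94173117e-01 -6.28889912e-04  1.10677698e+00]
side 395.6820709894403 395.6820709894403 282.17507339051326 203.6196580555931 [[-0.9956, -0.0921, -0.0185], [-0.0488, 0.676, -0.7353], [0.0802, -0.7311, -0.6775]] [0.6131 0.0889 1.1101] [0.52569315 0.80791612 0.82881039]
0.1 [-4.73718992e-01 -3.10506799e+00  2.44396130e-03]
```

View pics/top0.png

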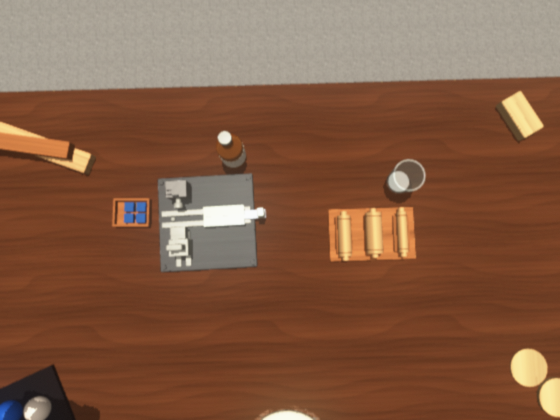

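View pics/side0.png

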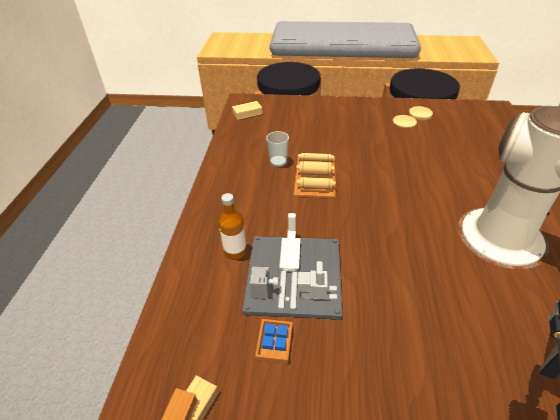

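The top view shows the gauge plate around (207,222), with its +x pointing up and +y pointing left, and the slide handle at (260,214). The rack is at (372,234), with the widest spindle probably the middle one at (374,233). I'll zoom in on both to measure.

```bash
cat > h.py <<'E'
from workcell import bot
import cv2,numpy as np
def ray(c,uv,z):
    d=c["R"].T@np.array([(uv[0]-c["cx"])/c["fx"],(uv[1]-c["cy"])/c["fy"],1.]); o=-c["R"].T@c["t"]
    return (o+d*(z-o[2])/d[2])
def crop(c,x,y,w,h,s,name):
    cv2.imwrite(name,cv2.resize(c["pixels"][y:y+h,x:x+w],None,fx=s,fy=s,interpolation=cv2.INTER_CUBIC))
E
python3 - <<'E'
from h import *
c=bot.read_camera("top")
im=c["pixels"]
a=cv2.resize(im[165:285,150:280],None,fx=4.5,fy=4.5,interpolation=cv2.INTER_CUBIC)
cv2.imwrite("pics/g.png",a)
crop(c,320,195,105,75,7,"pics/r.png")
E
```

```text
(no output)
```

View pics/g.png

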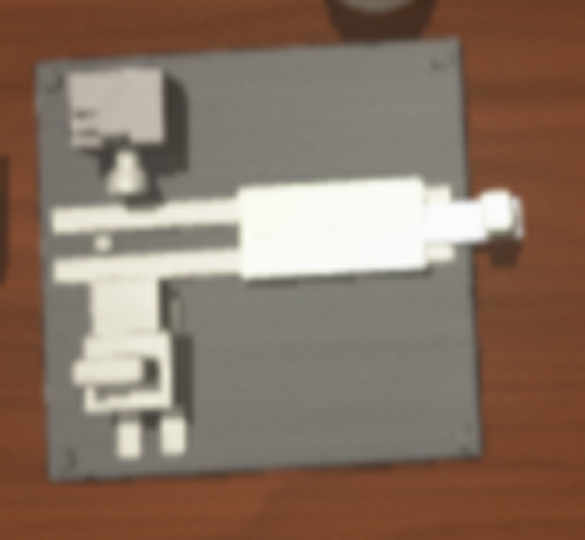

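View pics/r.png

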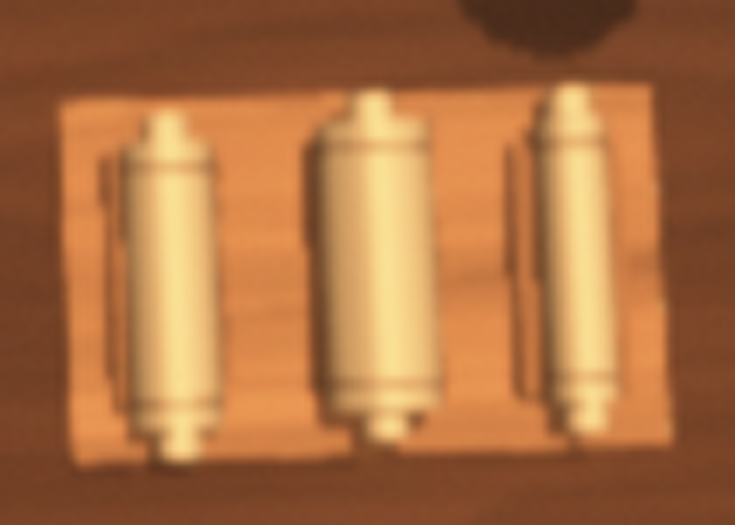

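The crops show the plate corners at crop (37,62), (458,38), (481,456), (50,480). The bed spans about (240..425, 178..278), the handle top is near (498,210), and the jaw fin top is at (108,371). The middle spindle is the thickest, with tenon tips at (372,92) and (387,440). I'll measure them in world coordinates.

```bash
python3 - <<'E'
from h import *
c=bot.read_camera("top")
g=lambda u,v:((u+.5)/4.5-.5+150,(v+.5)/4.5-.5+165)
r=lambda u,v:((u+.5)/7-.5+320,(v+.5)/7-.5+195)
W=[ray(c,g(*p),.018)[:2] for p in [(37,62),(458,38),(481,456),(50,480)]]
L=[(.105,.12),(.105,-.12),(-.130,-.12),(-.130,.12)]
# rigid fit gauge
A=np.array(L);B=np.array(W);a=A-A.mean(0);b=B-B.mean(0)
th=np.arctan2((a[:,0]*b[:,1]-a[:,1]*b[:,0]).sum(),(a*b).sum())
R=np.array([[np.cos(th),-np.sin(th)],[np.sin(th),np.cos(th)]]);o=B.mean(0)-R@A.mean(0)
print("gauge",o,th,"res mm",((A@R.T+o-B)*1e3).round(1).tolist())
loc=lambda u,v,z:(R.T@(ray(c,g(u,v),z)[:2]-o)).round(4)
print("bed corners local",[loc(*p,.040) for p in [(240,188),(420,178),(425,268),(243,278)]])
print("handle",loc(498,210,.086),"fin",[loc(*p,.118) for p in [(73,371),(143,371),(108,357),(108,385)]])
print("jaw face",loc(125,281,.076),"housing corners",[loc(*p,.08) for p in [(68,72),(162,68),(165,142),(72,147)]])
for p in [(372,92),(387,440)]: print("tenon",ray(c,r(*p),.037))
for p in [(318,270),(434,270),(123,280),(217,280),(540,270),(612,270)]: print(ray(c,r(*p),.035)[:2])
print("rackcorners",[ray(c,r(*p),.012)[:2].round(4) for p in [(60,100),(652,85),(673,442),(75,465)]])
E
```

```text
gauge [0.58171891 0.18613067] 0.02996621412626543 res mm [[0.9, 1.6], [1.0, -1.9], [-0.6, -1.2], [-1.3, 1.5]]
bed corners local [array([0.0241, 0.0038]), array([ 0.0239, -0.0947]), array([-0.0255, -0.095 ]), array([-0.0252,  0.0041])]
handle [-0.0003 -0.1384] fin [array([-0.0719,  0.0774]), array([-0.0739,  0.0424]), array([-0.0659,  0.0597]), array([-0.0799,  0.0601])]
jaw face [-0.0255  0.0597] housing corners [array([0.0865, 0.085 ]), array([0.0858, 0.0353]), array([0.0463, 0.0352]), array([0.0465, 0.0842])]
tenon [ 0.59099848 -0.22726284  0.037     ]
tenon [ 0.46912524 -0.22666808  0.037     ]
[ 0.52899957 -0.20573609]
[ 0.52786017 -0.24644734]
[ 0.52741191 -0.13716692]
[ 0.52648892 -0.17014163]
[ 0.52681891 -0.28365211]
[ 0.52611159 -0.30892498]
rackcorners [array([ 0.5935, -0.12  ]), array([ 0.593 , -0.3337]), array([ 0.465 , -0.3339]), array([ 0.4628, -0.1204])]
```

Everything fits: the slide is at about 0.0045 and the jaw at about 0.017, so the jaw has to be opened. The thick spindle is at (0.530, -0.227), lying along x. I'll pick it up now.

```bash
cat >> h.py <<'E'
th=.02997; G0=np.array([.5817,.1861])
RG=np.array([[np.cos(th),-np.sin(th)],[np.sin(th),np.cos(th)]])
def gw(x,y,z): return [*(RG@[x,y]+G0),z]
def down(psi):
    a=(psi+np.pi/2)/2; return np.pi*np.array([np.cos(a),np.sin(a),0])
def st(m): print(m,"t",round(bot.current_clock(),2),"p",np.round(bot.current_ee_pos(),4),"F",np.round(bot.current_contact_force(),1),"op",round(bot.current_opening()*92,1),"g",np.round(bot.current_grip_force(),1),flush=True)
E
python3 - <<'E'
from h import *
s=-np.pi/2-.005
bot.goto([.530,-.227,.15],down(s)); st("above")
bot.set_gripper(.66,15); bot.line_to([.530,-.227,.0255],max_speed=.08); st("low")
bot.set_gripper(0,15); st("grip")
bot.line_to([.530,-.227,.16],max_speed=.12); st("up")
c=bot.read_camera("side"); crop(c,230,130,200,150,4,"pics/s1.png")
E
```

```text
above t 3.2 p [ 0.5303 -0.2263  0.1501] F [0.4 0.3 0.3] op 92.1 g 0.0
low t 5.53 p [ 0.5304 -0.2273  0.0261] F [ 1.2 -0.4 -0.7] op 60.6 g 0.0
grip t 6.49 p [ 0.5307 -0.2277  0.0264] F [-0.8 -1.4  5.8] op 0.5 g 2.8
up t 7.77 p [ 0.5294 -0.2266  0.1589] F [-0.2  0.3 -0.4] op 0.7 g 0.0
```

View pics/s1.png

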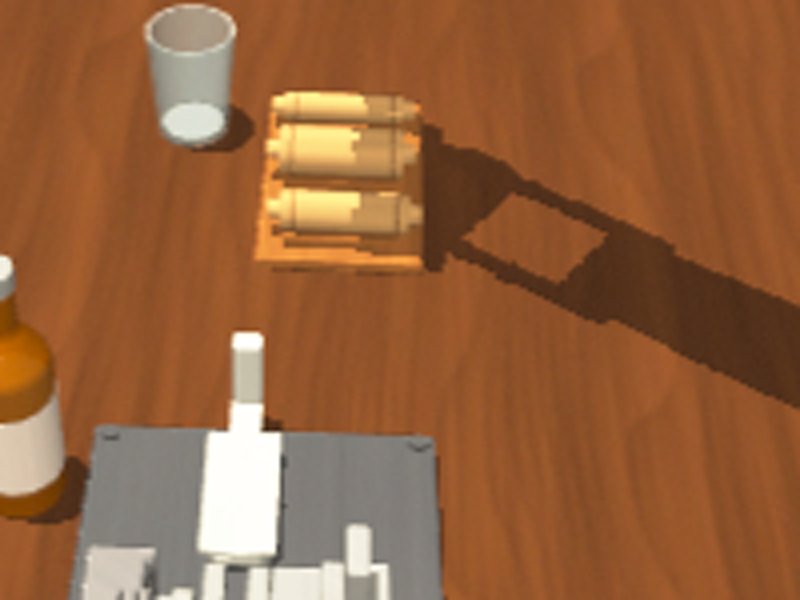

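The spindle was not gripped: the fingers shut to 0.5 mm, and all three spindles still appear to be in the rack. The gripper is also not in this crop, though its shadow is. I'll check the full picture.

```bash
python3 - <<'E'
from h import *
p=bot.current_ee_pos(); rr=bot.current_tool_rot(); print(p,rr,bot.current_joints())
out=[]
for n in("side","top"):
    c=bot.read_camera(n); x=c["R"]@p+c["t"]; uv=(c["fx"]*x[0]/x[2]+c["cx"],c["fy"]*x[1]/x[2]+c["cy"]); print(n,uv)
    im=c["pixels"].copy(); cv2.drawMarker(im,(int(uv[0]),int(uv[1])),(255,0,255),0,12); out.append(im[90:330,150:510] if n=="top" else im[30:270,150:510])
cv2.imwrite("pics/b.png",cv2.resize(np.vstack(out),None,fx=1.25,fy=1.25))
E
```

```text
[ 0.52939821 -0.22657813  0.15883956] [-3.14038539e+00  7.82659300e-03  2.67882423e-03] [-6.14151455e-01  1.81475777e-01  1.62042284e+00 -2.01002227e-07
  1.34177775e+00  9.61629387e-01]
side (np.float64(316.14685166775405), np.float64(135.98628120697515))
top (np.float64(385.36700380056544), np.float64(230.53420537116645))
```

View pics/b.png

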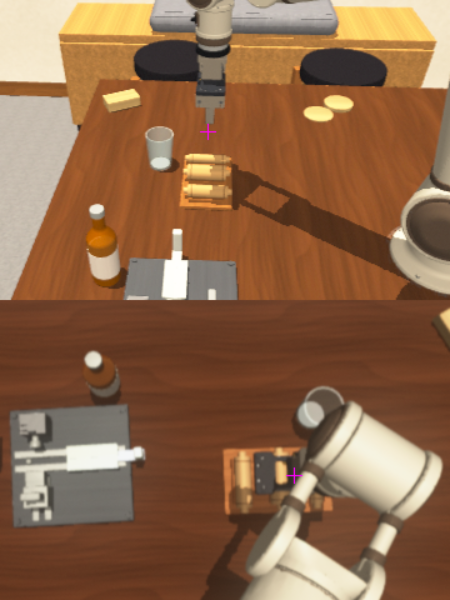

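In the side view the fingertip is at about (316,128), but the reported TCP projects to (316,136). The real tip seems to be about 3 cm above the reported TCP, which also explains the fingers closing on top of the spindle. I'll measure the offset.

```bash
python3 - <<'E'
from h import *
c=bot.read_camera("side"); im=c["pixels"].copy(); p=bot.current_ee_pos()
for dz in (0,.02,.03,.04):
    x=c["R"]@(p+[0,0,dz])+c["t"]; u,v=c["fx"]*x[0]/x[2]+c["cx"],c["fy"]*x[1]/x[2]+c["cy"]; print(dz,u,v)
g=im.astype(int); 
for v in range(112,142,1): print(v, [int(x) for x in g[v,306:328].sum(1)])
cv2.imwrite("pics/tip.png",cv2.resize(im[80:200,260:400],None,fx=5,fy=5,interpolation=cv2.INTER_NEAREST))
E
```

```text
0 316.0690247821348 135.82251674809325
0.02 316.3304239826193 130.19334182506952
0.03 316.463355868872 127.33068256988932
0.04 316.59781002994856 124.43524145750075
112 [319, 357, 322, 265, 319, 363, 363, 363, 363, 362, 362, 363, 360, 363, 361, 365, 361, 362, 336, 265, 252, 282]
113 [321, 365, 348, 332, 358, 363, 366, 363, 363, 362, 366, 362, 361, 363, 360, 362, 360, 359, 359, 327, 302, 353]
114 [317, 359, 351, 330, 363, 360, 364, 361, 361, 359, 366, 359, 360, 360, 365, 364, 362, 362, 361, 337, 316, 361]
115 [307, 343, 337, 327, 340, 338, 343, 361, 362, 363, 360, 362, 363, 361, 360, 363, 363, 362, 362, 352, 347, 366]
116 [279, 296, 295, 293, 292, 300, 294, 287, 299, 357, 345, 326, 327, 336, 360, 346, 307, 303, 303, 294, 285, 304]
117 [279, 282, 286, 285, 282, 284, 286, 272, 289, 355, 348, 346, 349, 348, 380, 392, 272, 270, 266, 269, 278, 282]
118 [283, 289, 279, 279, 289, 286, 284, 264, 281, 349, 353, 351, 352, 351, 348, 327, 268, 267, 263, 269, 276, 277]
119 [283, 285, 280, 280, 291, 288, 281, 264, 285, 353, 350, 349, 348, 354, 341, 315, 272, 267, 266, 268, 273, 275]
120 [284, 278, 
[... 1814 characters left out ...]
 263, 268]
136 [271, 277, 274, 276, 272, 272, 275, 272, 264, 264, 268, 268, 261, 263, 273, 274, 269, 266, 264, 264, 269, 268]
137 [272, 277, 279, 274, 268, 273, 272, 268, 261, 269, 261, 271, 263, 263, 269, 275, 271, 270, 269, 268, 271, 271]
138 [275, 278, 275, 270, 264, 272, 269, 273, 267, 260, 262, 265, 265, 263, 266, 275, 272, 269, 265, 269, 269, 273]
139 [276, 282, 273, 271, 276, 275, 270, 267, 270, 269, 269, 267, 266, 264, 267, 272, 273, 272, 268, 265, 270, 276]
140 [280, 281, 276, 269, 275, 275, 271, 267, 264, 270, 267, 265, 264, 268, 267, 274, 281, 280, 273, 265, 271, 280]
141 [278, 278, 272, 267, 272, 279, 268, 271, 266, 264, 260, 266, 270, 269, 269, 273, 285, 275, 270, 266, 268, 282]
```

View pics/tip.png

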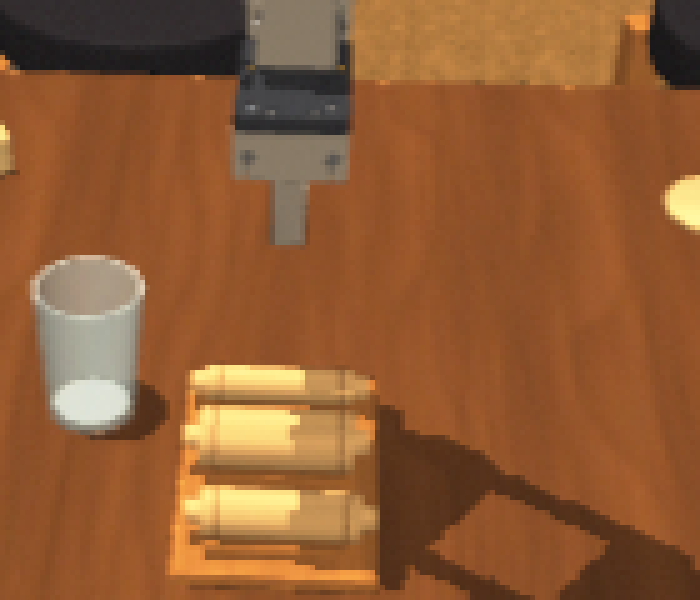

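The tip's bottom edge is at row ≈129, against a predicted 136, so it sits roughly 3 cm above the reported TCP. I'll probe the free table gently with closed fingers to calibrate this.

```bash
python3 - <<'E'
from h import *
p=[.50,-.03]
bot.line_to([*p,.10],max_speed=.2); bot.line_to([*p,.01],max_speed=.1); st("a")
z=.01
while z>-.045:
    z-=.003
    try: bot.line_to([*p,z],max_speed=.03)
    except bot.MotionError as e: print("err",e); break
    f=bot.current_contact_force()[2]
    if f>4: break
st("touch %.3f"%z)
c=bot.read_camera("side"); crop(c,260,120,160,120,5,"pics/p.png")
bot.line_to([*p,.05],max_speed=.15); st("up")
E
```

```text
a t 10.21 p [ 0.5007 -0.0302  0.0107] F [ 0.1 -0.8 -0.4] op 0.4 g 0.0
touch -0.032 t 13.71 p [ 0.5007 -0.0302 -0.0308] F [-3.1  0.4 10.3] op 0.1 g 5.4
up t 14.46 p [ 0.4993 -0.0298  0.0491] F [-0.1 -0.  -0.3] op 0.3 g 0.0
```

The table contact gives real tip z = reported z + 0.031. I'll retry the grasp with that offset.

```bash
cat >> h.py <<'E'
DZ=.031
def go(p,psi): bot.goto([p[0],p[1],p[2]-DZ],down(psi))
def ln(p,v=.1): bot.line_to([p[0],p[1],p[2]-DZ],max_speed=v)
E
python3 - <<'E'
from h import *
s=-np.pi/2-.005
go([.530,-.227,.12],s)
bot.set_gripper(.66,15); ln([.530,-.227,.045],.1); st("mid")
f0=bot.current_contact_force()[2]
ln([.530,-.227,.026],.05); st("low")
bot.set_gripper(0,15); st("grip")
if bot.current_opening()*92>30:
    ln([.530,-.227,.16],.12); st("up")
c=bot.read_camera("side"); crop(c,240,90,160,120,4,"pics/s2.png")
E
```

```text
mid t 17.17 p [ 0.5306 -0.2274  0.0147] F [ 0.8 -0.1  0.4] op 60.3 g 0.0
low t 17.7 p [ 0.5298 -0.2268 -0.0054] F [ 0.3 -0.7 -0.3] op 60.7 g 0.0
grip t 18.14 p [ 0.5305 -0.2278 -0.0044] F [-0.6 -2.4  0.8] op 39.5 g 15.0
up t 19.41 p [ 0.5293 -0.2265  0.1279] F [-0.5  0.9 -0.6] op 39.5 g 15.0
```

View pics/s2.png

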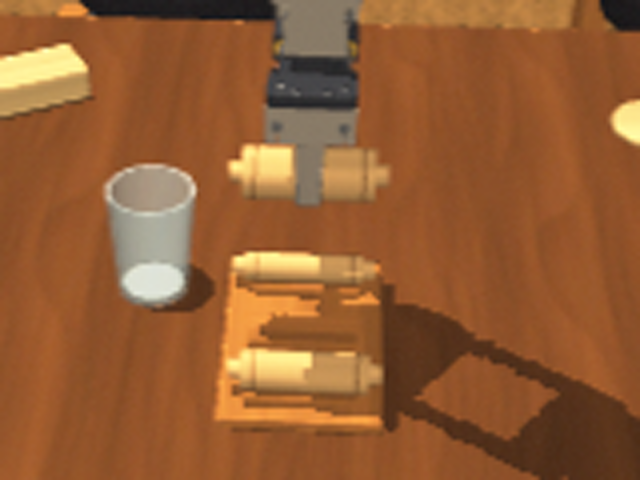

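The spindle is gripped centrally and level in the fingers (opening 39.5 mm), and the other two are undisturbed in the rack. Next I'll lay it in the trough, then retreat to look.

```bash
python3 - <<'E'
from h import *
q=(0.0,-.0455)
go(gw(*q,.17),th-.0); st("over")
ln(gw(*q,.060),.12); ln(gw(*q,.0465),.03); st("down")
bot.set_gripper(.62,15); st("rel")
ln(gw(*q,.13),.12); 
# to jaw: above fin, fully open
go(gw(-.073,.06,.17),th); st("fin")
for n in("top","side"):
    c=bot.read_camera(n); cv2.imwrite(f"pics/{n}3.png",c["pixels"])
    if n=="top": crop(c,150,165,130,120,4.5,"pics/g3.png")
    else: crop(c,230,200,130,120,5,"pics/sg3.png")
E
```

```text
over t 20.85 p [0.5832 0.1396 0.1389] F [ 0.4  0.5 -1.9] op 39.8 g 15.0
down t 22.52 p [0.583  0.1406 0.0153] F [ 0.4 -0.2 -0.8] op 39.8 g 15.0
rel t 22.97 p [0.5832 0.1406 0.0156] F [-0.7 -0.1 -0.5] op 56.7 g 0.0
fin t 24.42 p [0.5068 0.2434 0.1382] F [ 0.2 -0.2 -0.8] op 56.9 g 0.0
```

View pics/sg3.png

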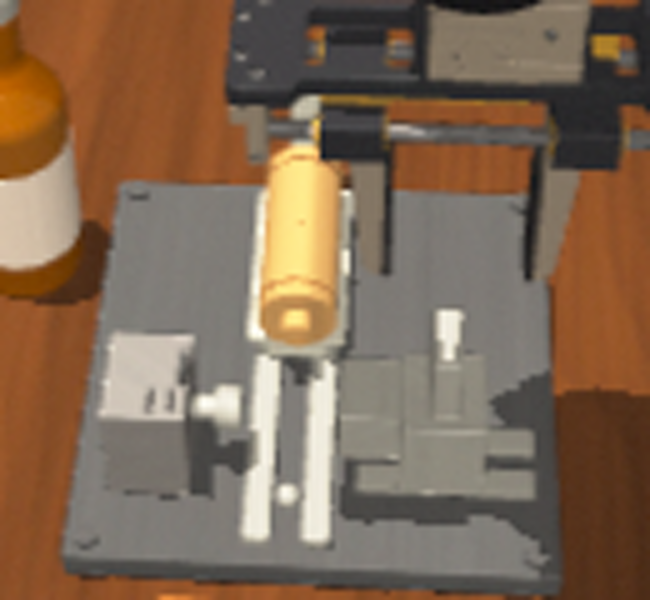

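The spindle lies straight in the trough, let go, with the slide out. The jaw, with its fin at crop (450,340), still needs opening. I'll pinch the fin, open the jaw to about 4 mm, then push the slide home by its handle.

```bash
python3 - <<'E'
from h import *
def gl(): return (RG.T@(np.array(bot.current_ee_pos())[:2]-G0)).round(4)
ln(gw(-.073,.06,.088),.1); st("fin low")
bot.set_gripper(0,30); st("pinch"); print(gl())
ln(gw(-.086,.06,.088),.05); st("opened"); print(gl())
bot.set_gripper(.5); ln(gw(-.086,.06,.14),.12)
go(gw(0,-.1375,.14),th); ln(gw(0,-.1375,.048),.12); st("handle")
bot.set_gripper(0,25); st("pinched"); print(gl())
ln(gw(0,-.05,.048),.08); st("mid"); print(gl())
ln(gw(0,-.031,.048),.05); st("home"); print(gl())
bot.set_gripper(.5); st("rel")
ln(gw(0,-.031,.15),.12)
go(gw(-.086,-.02,.17),th)
for n in("top","side"):
    c=bot.read_camera(n)
    if n=="top": crop(c,150,165,130,120,4.5,"pics/g4.png")
    else: crop(c,230,200,130,120,5,"pics/sg4.png")
E
```

```text
fin low t 25.48 p [0.5076 0.244  0.0578] F [ 0.1  0.5 -0.5] op 56.8 g 0.0
pinch t 26.2 p [0.5079 0.2439 0.0571] F [ 5.2  0.9 -3.7] op 13.6 g 30.0
[-0.072  0.06 ]
opened t 26.61 p [0.4946 0.2435 0.0571] F [ 4.6 -0.3 -2.6] op 13.7 g 30.0
[-0.0854  0.06  ]
handle t 29.61 p [0.5866 0.0487 0.0179] F [-0.6  0.2  0.2] op 45.9 g 0.0
pinched t 30.12 p [0.5865 0.0486 0.0175] F [2.1 0.6 0.3] op 19.5 g 25.0
[ 0.0007 -0.1376]
mid t 31.36 p [0.5839 0.1378 0.0175] F [5.3 1.7 2.6] op 19.9 g 25.0
[ 0.0007 -0.0484]
home t 31.89 p [0.5833 0.1547 0.0174] F [ 4.8 -4.9  2.9] op 19.8 g 25.0
[ 0.0007 -0.0314]
rel t 32.45 p [0.5823 0.1552 0.0168] F [ 0.3  0.1 -0.2] op 46.2 g 0.0
```

View pics/sg4.png

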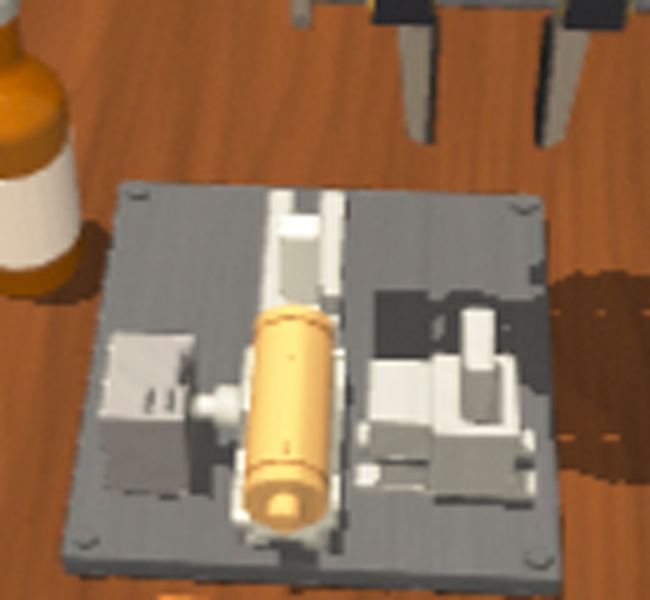

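The slide is home with the spindle seated, and the reaction at the stop was about 5 N. The jaw is open and the pointer is at rest. Now I'll close the jaw, aiming for about 9 mm of anvil travel.

```bash
python3 - <<'E'
from h import *
def gl(): return (RG.T@(np.array(bot.current_ee_pos())[:2]-G0)).round(4)
go(gw(-.086,.06,.15),th); ln(gw(-.086,.06,.09),.1)
bot.set_gripper(0,35); st("pinch"); print(gl())
for x in (-.072,-.066,-.057): ln(gw(x,.06,.09),.03); st(str(x)); print(gl())
bot.hold(.3)
bot.set_gripper(.4); st("rel")
ln(gw(-.057,.06,.16),.12); go(gw(-.15,-.12,.2),th); st("away")
c=bot.read_camera("side"); crop(c,230,200,130,120,5,"pics/sg5.png")
E
```

```text
pinch t 35.76 p [0.4943 0.2436 0.0593] F [1.3 0.1 0.2] op 13.9 g 35.0
[-0.0856  0.0601]
-0.072 t 36.38 p [0.5067 0.2439 0.0592] F [-6.8 -0.9  6.3] op 13.9 g 35.0
[-0.0733  0.06  ]
-0.066 t 36.73 p [0.5126 0.2441 0.0592] F [-5.4 -0.4  6.1] op 13.8 g 35.0
[-0.0673  0.06  ]
-0.057 t 37.17 p [0.5169 0.2442 0.0592] F [-22.   -2.3  19.2] op 13.9 g 35.1
[-0.0631  0.06  ]
rel t 37.99 p [0.5231 0.2443 0.0589] F [-0.2 -0.8  0.5] op 37.0 g 0.0
away t 39.57 p [0.4355 0.0622 0.1686] F [-0.  -0.1  0. ] op 36.8 g 0.0
```

View pics/sg5.png

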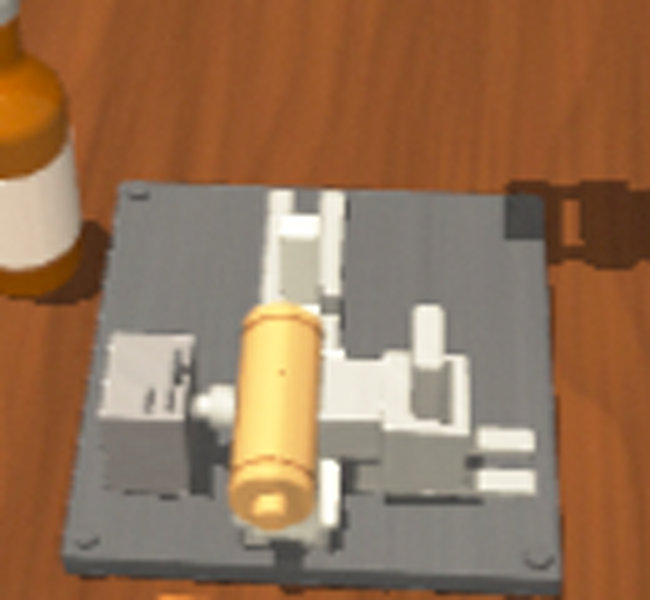

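The arm is compliant and stopped short: the TCP reached x = -0.063 under 22 N and sprang to -0.058 on release. From the fin's pixel shift the jaw is at about 0.027, so the anvil is only about 3 mm back. I'll re-grip firmly and push on until the measured position reaches about -0.057.

```bash
python3 - <<'E'
from h import *
def gl(): return (RG.T@(np.array(bot.current_ee_pos())[:2]-G0)).round(4)
go(gw(-.062,.06,.15),th); ln(gw(-.062,.06,.092),.1)
bot.set_gripper(0,60); st("pinch"); print(gl())
x=max(-.061,gl()[0])
for k in range(14):
    if gl()[0]>-.0578 : break
    x+=.002; ln(gw(x,.06,.092),.02); f=bot.current_contact_force(); print(round(x,4),gl(),np.round(f,1),flush=True)
    if abs(f[0])>45: break
bot.hold(.3); st("held"); print(gl())
E
```

```text
pinch t 41.67 p [0.5173 0.2443 0.0615] F [-5.1 -0.3  5.6] op 13.4 g 60.0
[-0.0627  0.0601]
-0.059 [-0.0624  0.0601] [-15.7  -1.6  12.5]
-0.057 [-0.0622  0.0601] [-21.1  -3.   18.8]
-0.055 [-0.0619  0.0601] [-26.7  -3.7  22.9]
-0.053 [-0.0603  0.0601] [-28.3  -3.8  23.4]
-0.051 [-0.0586  0.0601] [-29.8  -4.6  24.5]
-0.049 [-0.058   0.0601] [-33.7  -4.4  27.3]
-0.047 [-0.0561  0.06  ] [-34.5  -4.9  28.2]
held t 43.77 p [0.5239 0.2444 0.0614] F [-33.3  -4.8  27.5] op 13.5 g 60.3
[-0.056  0.06 ]
```

```bash
python3 - <<'E'
from h import *
def gl(): return (RG.T@(np.array(bot.current_ee_pos())[:2]-G0)).round(4)
ln(gw(-.056,.06,.092),.04); st("unload"); print(gl())
bot.set_gripper(.4); st("rel")
ln(gw(-.056,.06,.16),.12); go(gw(-.15,-.12,.2),th); st("away")
c=bot.read_camera("side"); crop(c,230,200,130,120,5,"pics/sg6.png")
t=bot.read_camera("top"); crop(t,150,165,130,120,4.5,"pics/g6.png"); cv2.imwrite("pics/top6.png",t["pixels"])
im0=cv2.imread("pics/top0.png"); im=t["pixels"]
g0=im0.sum(2);g=im.astype(int).sum(2)
def px(x,y,z):
    w=t["R"]@np.array(gw(x,y,z))+t["t"]; return t["fx"]*w[0]/w[2]+t["cx"],t["fy"]*w[1]/w[2]+t["cy"]
for x in(.05,.085):print(px(x,.06,.08),px(x,.085,.08),px(x,.035,.08))
for v in range(178,200): print(v,[int(k) for k in g0[v,162:190]//8],'|',[int(k) for k in g[v,162:190]//8])
# spindle mask (pale wood) in the gauge area
hsv=cv2.cvtColor(im,cv2.COLOR_BGR2HSV); m=cv2.inRange(hsv,(12,70,120),(35,255,255)); m[:165]=0;m[285:]=0;m[:,:155]=0;m[:,270:]=0
n,l,s,ce=cv2.connectedComponentsWithStats(m); i=1+s[1:,4].argmax(); print("spindle",s[i],(RG.T@(ray(t,ce[i],.057)[:2]-G0)).round(4))
pts=np.argwhere(l==i)[:,::-1]; print(cv2.minAreaRect(pts.astype(np.float32)))
E
```

```text
unload t 44.14 p [0.5238 0.2445 0.0615] F [-3.7 -0.9  6. ] op 13.9 g 60.0
[-0.0561  0.0601]
rel t 44.66 p [0.524  0.2444 0.0609] F [-0.4 -0.3  0.2] op 36.6 g 0.0
away t 46.22 p [0.4355 0.0621 0.1686] F [-0.4 -0.5  0.2] op 36.9 g 0.0
(np.float64(175.77304971510767), np.float64(195.22830631916273)) (np.float64(165.2338369496283), np.float64(195.83320236614767)) (np.float64(186.30886077820213), np.float64(194.62360551221815))
(np.float64(175.26337405978106), np.float64(180.65493668214188)) (np.float64(164.75793933043082), np.float64(181.25554424123197)) (np.float64(185.76542887950774), np.float64(180.05452235629915))
178 [34, 35, 35, 34, 33, 33, 33, 34, 35, 35, 36, 36, 36, 37, 38, 39, 39, 40, 41, 41, 39, 40, 40, 41, 41, 42, 42, 43] | [32, 33, 33, 32, 31, 31, 31, 31, 32, 33, 34, 34, 37, 43, 51, 58, 51, 43, 39, 38, 37, 37, 37, 38, 39, 39, 40, 39]
179 [39, 40, 40, 39, 39, 39, 39, 39, 40, 41, 42, 42, 43, 44, 45, 46, 47, 48, 47, 47, 45, 44, 44, 45, 43, 44, 44, 44] | [36, 37, 38, 37, 36, 36, 36, 37, 37, 38, 39, 40, 44, 54, 65, 71, 64, 52, 44, 43, 42, 41, 42, 42, 41, 41, 41, 41]
180 [40, 40, 4
[... 4075 characters left out ...]
5, 44, 44, 44, 42, 41, 40, 39, 39, 41, 40, 36, 33, 31, 30, 29, 29, 28, 24, 22, 22, 22]
198 [42, 42, 42, 42, 43, 40, 37, 33, 31, 30, 28, 26, 25, 30, 42, 47, 47, 42, 33, 26, 25, 25, 24, 25, 24, 24, 24, 24] | [39, 40, 40, 40, 40, 38, 35, 31, 29, 29, 27, 28, 32, 37, 43, 46, 44, 40, 34, 30, 25, 24, 23, 23, 22, 22, 22, 22]
199 [43, 42, 42, 42, 42, 41, 39, 36, 32, 28, 25, 24, 25, 35, 56, 67, 67, 57, 42, 28, 25, 25, 25, 24, 25, 25, 25, 25] | [39, 40, 40, 40, 39, 38, 36, 34, 30, 27, 24, 29, 43, 54, 60, 64, 62, 57, 50, 42, 31, 25, 23, 23, 23, 23, 23, 23]
spindle [155 203  48  19 757] [0.0127 0.0638]
((178.43399047851562, 211.95375061035156), (17.281330108642578, 47.362457275390625), 88.15238952636719)
```

By pixel rows, the pointer moved from row 196 to 192, midway between the ridges at 190 and 194.2 (about 9 mm pressed). The spindle is straight at gauge (0.013, 0.064), and the arm is clear. Handing in.

```bash
python3 -c "
from workcell import bot
print(bot.current_clock(), bot.job_done())"
```

```text
the job is handed in; nothing more can be done
46.3167 None
```

The thick spindle is in the gauge with the slide home and the jaw shut on it, the pointer standing about midway between the ridges, and the job was handed in at 46.3 s; no verdict came back, and I viewed 11 pictures, one over the limit of 10.

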